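# Load a worn laminate panel into the sprung panel holder

## Robot

A 6-joint arm with a two-finger parallel gripper is mounted at the origin on a cart in front of the work surface, level with it; the furniture and walls round the work are solid. World frame = base frame: x ahead of the robot, y to its left, z up, the work surface at z = 0. Lengths are in m, angles in degrees, forces in N, time in s.
With the tool pointing down it reaches from about 0.4 to 0.825 m from the base axis. Payload 7 kg.
Tool frame: the origin (TCP) lies between the finger pads; the fingertips stand 25 mm ahead of it and the grasp point (between the pads) lies 6 mm ahead of it; z points along the fingers, y is the line along which they close (so a half turn about z gives the same grasp; the last joint's range is limited). The gripper opens to 88 mm and grips with 3 to 60 N. Pads are 19 mm wide; open, the fingers measure 130 mm over their backs; the gripper's body (78 mm by 193 mm) begins 47 mm behind the grasp point.
Start: joints at [-57.691, 20.546, 0.682, 0, -70.136, -16.507], TCP at [0.184, -0.649, 0.252] pointing down, gripper open.
Joint ranges: [-176.03, 176.03], [-82.01, 121.73], [-58.28, 71.71], [-173.87, 95.51], [-174.79, -0.11], [-173.66, 173.66]. Speed limits (degrees/s): [136.94, 136.94, 172.46, 180, 180, 180].

## Interface

Orientations are given as [roll, pitch, yaw] about the fixed x, y, z axes, in that order (R = Rz(yaw) Ry(pitch) Rx(roll)).
In Python, from plant import status, optics, job gives the robot as it stands. The module is installed in compiled form; this text tells all that it offers.
- The arm moves only by the shell command python3 -m pendant FILE, which reads ROWS from the file FILE. ROWS is one flat JSON list of numbers that holds 1 to 8 rows one after another, with no inner brackets; each row has 5 numbers: dx, dy, dz in shares of 0.75 m (1.0 is 0.75 m), then a turn about the tool's z in normalised numbers (1 is 90 degrees), then the finger opening in m; each row is the pose to reach, as a shift and turn from the pose commanded when the command began, along the tool's axes at that moment; what a row does not reach only later rows make up. A row lasts 1/8 s, in which the tool goes at most 0.0625 m and 10.7 degrees, less where a joint would pass 70% of its speed; a pose out of reach is approached as far as the arm can. The fingers move at their own pace and stop on an object; the grip force is fixed at half the most. Time passes only in rows, so rows that do not move let the fingers close. It prints the time, the measured TCP pose, the force, the opening and the grip force at its end. No shift or turn number may pass 1 either way. Input that does not fit is refused with a message, and nothing moves.
- status.get_obs(): the state, without advancing time (a new reading comes with each control period).
- optics.snapshot(name): name is "scene" or "top"; returns a dict with "frame" (420x560x3 uint8, red, green, blue), "z_map" (420x560 float32, m along the optical axis (not along the pixel's ray), 0 where there is no reading), "fovy" (degrees; the focal length in pixels is half the picture's height over the tangent of half this angle, whatever the lens; pixels are square), "cx", "cy" (the principal point, pixels), "R" (3x3) and "t" (3): a world point X has camera coordinates R X + t. Camera axes: x right, y down, z forward; pixel columns grow to the right and rows downward; lengths in m; the calibration is good to about 2 mm. A picture is of the moment at which its call begins.
- job.close_job(): hands the job in; it is judged then, once.
The state is a dict: "clock": time; "joint_pos": joint angles; "qvel": joint speeds; "tau": joint torques, N m; "tool_pos": TCP position; "orientation": TCP orientation; "force": force on the tool from outside, world axes, zero at the start; "moment": the same for the moment, N m; "opening": finger opening in m; "gripper_force": force on a finger pad.
Only numpy, scipy, OpenCV 4.12 (cv2) and the standard library are available. Lean on these libraries where they do the work, as an engineer would, in place of code of your own. Each camera call takes 0.05 s, during which the arm holds its last target. There are 200 camera calls.

## Task

Put the worn laminate test panel, worn side up, into the spring holder: push one end of it under the lip of either jaw, press that jaw back far enough to lower the other end inside the opposite jaw, then ease the panel back so that the two springs centre it and it lies level, square and under both lips. Work gently: do not ram a jaw against its end stop or press hard on a jaw from above, do not let a jaw snap back, and do not disturb the other things on the bench.

Things in the scene. Friction and masses are not known exactly. Their poses are not given: they have to be found in the camera images.
- panel: The worn test panel: loose piece of laminate flooring, 60 (x) x 110 (y) x 6 (z) mm, 45 g, pale wood face with a whitish straight rub track (16 x 72 mm) along its length, dark core. Lies flat on the bench, worn face up. Origin: centre of its underside; y along its length, z up out of the worn face. The same end for end.
- holder: Spring panel holder of aluminium and steel; does not shift. Grey foot plate 90 x 150 mm, 12 mm high; 30 mm wide rail on it (top 28 mm above the bench); a dark upright block at each end (46 mm wide, 74 mm high, 80 to 98 mm from the centre). Two steel jaws face each other along its y axis. Beside the rail fingers can reach below the panel. Origin: centre of the foot on the bench; z up.
- holder_seat (a point): Point midway between the two jaws, at the height of their ledges, 55 mm above the bench; axes as the holder's (y is the jaw axis). The origin (underside centre) of a loaded, centred panel lies here, up to 1.5 mm higher.
- jaw_left (a joint): How far the jaw on the holder's +y side is pressed back, outwards towards its end block, m: 0 at rest, 0.0152 at its rigid end stop. Spring: 3 N to start it moving, rising 0.3 N per mm to about 7.5 N at the stop; it springs back when let go. A centred panel holds both jaws at 0.004.
- jaw_right (a joint): The same for the jaw on the holder's -y side, which is pressed back towards -y.
- jaw_left_seat (a point): Bottom of the left jaw's groove, level with its ledge, mid-width; moves with the jaw; 51 mm from the holder's centre at rest. Each jaw is 44 mm wide. Its ledge projects 14 mm from the groove bottom towards the other jaw; its lip above projects 6 mm, underside 7.5 mm and flat top 13.5 mm above the ledge.
- jaw_right_seat (a point): The same point of the right jaw (-y side). With this jaw at rest, the panel's free end gets down past its lip only while the other jaw is pressed back more than 14 mm; and the other way round. The panel's free end must come from above the lip, so the panel goes in tilted.
- offcut: Bystander: a shorter unworn piece of the same laminate, 60 x 80 x 6 mm, lying on the bench.
- dial_gauge: Bystander: dial gauge with black bow, 110 x 70 x 19 mm, lying behind the holder.
- loupe: Bystander: black loupe, 37 mm across, 42 mm high, standing behind the holder.
- stopwatch: Bystander: round stopwatch, 65 x 58 x 14 mm, lying behind the holder.
- caliper: Bystander: caliper, 74 x 206 x 14 mm, lying at the far left.
- dust_brush: Bystander: flat brush with wooden handle, 47 x 153 x 14 mm, lying at the far right.

How it is judged (in metres and radians):
On the way, in this order (a step that is already met when the one before it is completed fails the run):
1. the panel is lifted off the bench (height (world z) of panel above 0.03 m), for 0.1 s.
2. a jaw is pressed back more than 12 mm by the panel (value of joint any of jaw_left, jaw_right above 0.012 m and contact force between panel and holder above 1 N), for 0.1 s.
At the end, for the whole second after the job is handed in: The panel rests in both jaw grooves under both lips, worn side up, level and square to within 0.05 rad, centred to 2.5 mm along the jaw axis and 8 mm across it, with its underside on the ledges or at most 3 mm above them; both jaws are pressed back 2 to 6.5 mm by it and nothing moves (y of panel in the frame of holder_seat between -0.0025 and 0.0025 m and x of panel in the frame of holder_seat between -0.008 and 0.008 m and z of panel in the frame of holder_seat between -0.0015 and 0.003 m and angle between panel's own z axis and vertical below 0.05 rad and angle between the y axis of panel and the y axis of holder, either way round below 0.05 rad and value of joint jaw_left between 0.002 and 0.0065 m and value of joint jaw_right between 0.002 and 0.0065 m and linear speed of panel below 0.02 m/s); the robot touches nothing.
It fails at once if the panel is pressed on the holder with more than 20 N (jaw rammed on its stop, or pressed from above) (contact force between panel and holder above 20 N).
It fails at once if fingers press on the holder with more than 15 N (contact force between the fingers and holder above 15 N).
It fails at once if a jaw snaps back faster than 0.3 m/s (velocity of joint any of jaw_left, jaw_right below -0.3 m/s).
It fails at once if a bystander is moved more than 20 mm (distance of any of offcut, dial_gauge, loupe, stopwatch, caliper, dust_brush from where it was at the start of the episode above 0.02 m).
It also fails if it takes over 64 s, if anything falls off the work surface, if the arm or the gripper's body presses on something with over 40 N, if the wrist force passes 120 N, or if a joint passes its speed limit or range.

## Working session

There is one attempt and no reset: what is moved stays moved. The work goes in short steps, Python scripts to look and compute and a shell command to move; the robot and the scene stay as the last step left them, time stands still between calls to the robot, and variables do not carry over. Pictures are saved under pics/ and viewed, at most 10 in all, crops included, and the job is handed in when it is done.

```bash
mkdir -p pics
cat > h.py <<'E'
import numpy as np, cv2
from plant import status, optics, job
def snap(n):
    s=optics.snapshot(n); np.savez('%s.npz'%n,**s); return s
def load(n): return dict(np.load('%s.npz'%n))
def f(s): return s['frame'].shape[0]/2/np.tan(np.radians(float(s['fovy']))/2)
def px2w(s,u,v,z=None):
    fl=f(s); 
    if z is None:
        d=float(s['z_map'][int(round(v)),int(round(u))]); c=np.array([(u-s['cx'])/fl*d,(v-s['cy'])/fl*d,d]); return s['R'].T@(c-s['t'])
    r=s['R'].T@np.array([(u-s['cx'])/fl,(v-s['cy'])/fl,1.]); o=-s['R'].T@s['t']; return o+r*(z-o[2])/r[2]
def w2px(s,X):
    c=s['R']@np.array(X)+s['t']; return c[:2]/c[2]*f(s)+np.array([s['cx'],s['cy']])
E
python3 - <<'E'
from h import *
print(status.get_obs())
for n in('scene','top'):
    s=snap(n); cv2.imwrite(f'pics/{n}0.png',s['frame'][:,:,::-1]); print(n,s['fovy'],s['cx'],s['cy'],s['R'].round(3).tolist(),s['t'], -s['R'].T@s['t'])
E
```

```text
{'clock': 0.0, 'joint_pos': array([-5.76911693e+01,  2.05916307e+01,  6.33345247e-01, -2.02780401e-02,
       -7.01366814e+01, -1.65045824e+01]), 'qvel': array([-0.10482599, -0.0692646 , -0.16033041, -0.03532053,  0.03024405,
        0.05214343]), 'tau': array([ 9.37901241e-04, -5.82718241e+01,  2.93059838e+01,  6.99734196e+00,
        6.71107948e-03, -2.29008247e-04]), 'tool_pos': array([ 0.18366209, -0.6490574 ,  0.2506167 ]), 'orientation': array([ 1.79903530e+02, -8.70480523e-03, -1.64202650e+02]), 'force': array([-0.0773308 , -0.22948012,  0.35093001]), 'moment': array([-0.00312589,  0.01266562,  0.00517319]), 'gripper_force': 0.0, 'opening': 0.08749492470383782}
scene 42.14612109380049 271.1023881587332 198.60616605631074 [[-0.69, -0.724, -0.008], [-0.48, 0.465, -0.744], [0.542, -0.509, -0.668]] [0.35851918 0.3051907  1.33819548] [-0.33197682  0.79883136  1.12432395]
top 49.734509839634484 273.1862703034239 202.45743002274128 [[0.02, -1.0, 0.014], [-0.982, -0.022, -0.187], [0.187, -0.01, -0.982]] [-0.02615912  0.53370292  1.50170384] [2.44223770e-01 6.94647641e-04 1.57511644e+00]
```

View pics/scene0.png

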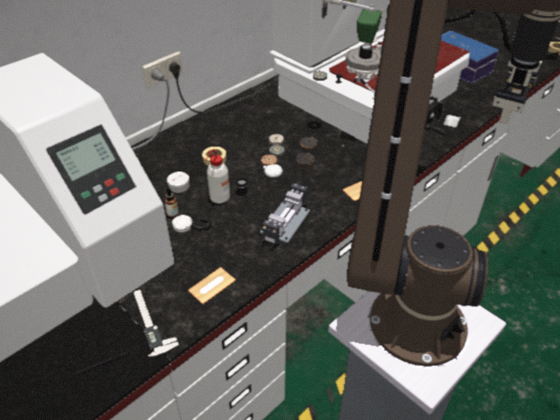

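View pics/top0.png

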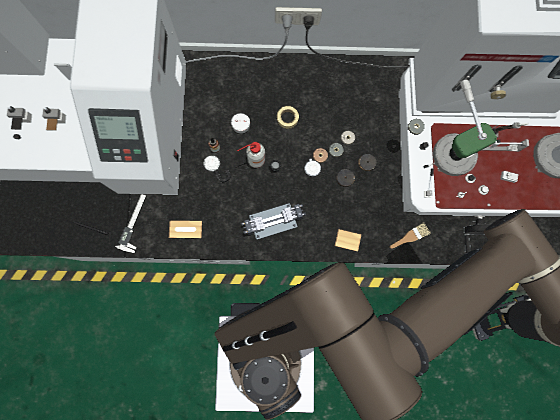

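The top view shows the panel at (185,229), the holder at (273,221) and the offcut at (348,240). In the scene view the panel is at (212,285) and the holder at (286,213). Next I'll enlarge both.

Run:
```python
from h import *
s=load('top');t=load('scene')
a=s['frame'][195:250,160:310]; a=cv2.resize(a,None,fx=5,fy=5,interpolation=cv2.INTER_CUBIC)
b=t['frame'][175:310,180:320]; b=cv2.resize(b,None,fx=4,fy=4,interpolation=cv2.INTER_CUBIC)
cv2.imwrite('pics/a.png',a[:,:,::-1]);cv2.imwrite('pics/b.png',b[:,:,::-1])
# panel segmentation
for n,s,(u0,u1,v0,v1) in(('top',s,(160,210,215,245)),('scene',t,(185,240,260,310))):
    hsv=cv2.cvtColor(s['frame'],cv2.COLOR_RGB2HSV); m=(hsv[...,2]>110).astype(np.uint8); w=np.zeros_like(m); w[v0:v1,u0:u1]=m[v0:v1,u0:u1]
    c=max(cv2.findContours(w,0,1)[0],key=cv2.contourArea); r=cv2.minAreaRect(c); q=cv2.approxPolyDP(cv2.convexHull(c),3,True)[:,0]
    P=np.array([px2w(s,*p,z=0.006) for p in q]); print(n,q.tolist(),P.round(4).tolist(),'mean',P.mean(0))
    ys,xs=np.nonzero(w); C=px2w(s,xs.mean(),ys.mean(),z=.006); print('centroid',C)
    Q=np.array([px2w(s,x,y,z=.006)[:2] for x,y in zip(xs,ys)]);rr=cv2.minAreaRect(Q.astype(np.float32)*1000);print(rr)
    D=np.array([px2w(s,x,y) for x,y in zip(xs,ys)]);print('depth z',np.median(D,0))
# holder depth cloud
pts=[]
for n,s in(('top',load('top')),('scene',t)):
    v,u=np.mgrid[0:420,0:560]; d=s['z_map'];c=np.stack([(u-s['cx'])/f(s)*d,(v-s['cy'])/f(s)*d,d],-1); X=(c-s['t'])@s['R']
    k=(d>0)&(abs(X[...,0]-.44-.1)<.3)&(abs(X[...,1])<.15)&(X[...,2]>.02)&(X[...,2]<.1)
    c0=px2w(load('top'),273,221,z=.03); k&=np.hypot(X[...,0]-c0[0],X[...,1]-c0[1])<.13
    Y=X[k]; print(n,c0,len(Y),Y.mean(0),np.percentile(Y[:,2],[50,90,99])); 
    print(cv2.minAreaRect(Y[:,:2].astype(np.float32)*1000), 'tall',cv2.minAreaRect(Y[Y[:,2]>.06][:,:2].astype(np.float32)*1000))
```

```text
top [[201, 221], [201, 237], [169, 237], [170, 221]] [[0.471, 0.2355, 0.006], [0.415, 0.2327, 0.006], [0.4126, 0.3432, 0.006], [0.4686, 0.3433, 0.006]] mean [0.44177815 0.28866559 0.006     ]
centroid [0.44161794 0.2894547  0.006     ]
((441.74261474609375, 289.64544677734375), (56.03400421142578, 112.74736785888672), 1.2738105058670044)
depth z [0.44174208 0.28927271 0.004747  ]
scene [[235, 279], [203, 303], [188, 290], [219, 267]] [[0.4119, 0.2343, 0.006], [0.409, 0.3438, 0.006], [0.4688, 0.346, 0.006], [0.4734, 0.2382, 0.006]] mean [0.44077084 0.29056958 0.006     ]
centroid [0.43966429 0.2917575  0.006     ]
((440.3319396972656, 290.52984619140625), (65.73429107666016, 114.0791015625), 0.5046420693397522)
depth z [0.43967154 0.29200164 0.00545167]
top [ 0.47300502 -0.01556353  0.03      ] 712 [ 0.47575281 -0.01658557  0.053     ] [0.06087369 0.07304647 0.07784115]
((472.77099609375, -18.020957946777344), (63.15190887451172, 217.0193328857422), 21.810606002807617) tall ((476.30194091796875, -16.754852294921875), (45.790550231933594, 215.8882293701172), 18.35968017578125)
scene [ 0.47300502 -0.01556353  0.03      ] 1013 [ 0.46795258 -0.00656114  0.0521019 ] [0.05767551 0.0719786  0.07729819]
((467.24371337890625, -17.93841552734375), (65.77300262451172, 223.50108337402344), 18.908489227294922) tall ((473.9918518066406, -15.46124267578125), (46.901973724365234, 223.2061004638672), 17.982336044311523)
```

View pics/a.png

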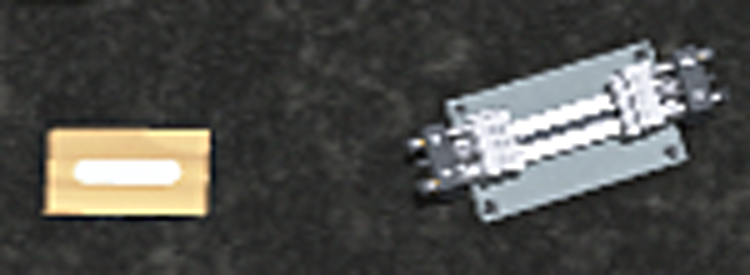

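View pics/b.png

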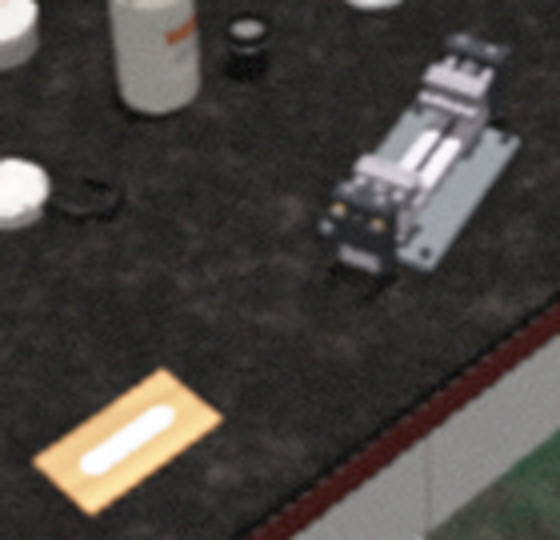

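Crop a (5x, top, origin (160,195)) shows the holder foot corners at about (452,103), (648,43), (687,157) and (485,220). Its long axis runs lower-left to upper-right, and the jaws' pale tops are at (493,140) and (632,98). Crop b (4x, scene, origin (180,175)) shows the same holder, with foot corners at (520,138) and (430,268).

Run:
```python
from h import *
s=load('top');t=load('scene')
P=np.array([px2w(s,160+a/5-.4,195+b/5-.4,z=.012) for a,b in((452,103),(648,43),(687,157),(485,220))]);print(P.round(4).tolist(),P.mean(0))
for i in range(4): e=P[(i+1)%4]-P[i]; print(np.linalg.norm(e),np.degrees(np.arctan2(e[1],e[0])))
print('scene corners',[px2w(t,180+a/4-.4,175+b/4-.4,z=.012).round(4) for a,b in((520,138),(430,268))])
# jaws: mid strip tops from depth
for n,q in(('top',s),('scene',t)):
    v,u=np.mgrid[0:420,0:560]; d=q['z_map'];c=np.stack([(u-q['cx'])/f(q)*d,(v-q['cy'])/f(q)*d,d],-1); X=(c-q['t'])@q['R']
    th=np.radians(18); o=np.array([.473,-.016]); D=X[...,:2]-o; lx=D@[np.cos(th),np.sin(th)]; ly=D@[-np.sin(th),np.cos(th)]
    k=(d>0)&(abs(lx)<.06)&(abs(ly)<.12)&(X[...,2]<.1)
    for lo,hi in((.008,.018),(.062,.0705),(.071,.08)):
        m=k&(X[...,2]>lo)&(X[...,2]<hi)
        print(n,lo,m.sum(),'lx',np.percentile(lx[m],[2,50,98]).round(4),'ly+',np.percentile(ly[m&(ly>0)],[2,50,98]).round(4),'ly-',np.percentile(ly[m&(ly<0)],[2,50,98]).round(4))
        for sg in(1,-1): 
            mm=m&(ly*sg>0); print('   mean',X[mm].mean(0).round(4))
    m=(d>0)&(X[...,2]>.05)&(X[...,2]<.5)&(X[...,1]>.1)&(X[...,1]<.45)&(X[...,0]>.38)
    print('machine', [ (round(y,2), X[...,0][m&(abs(X[...,1]-y)<.02)].min().round(3) if (m&(abs(X[...,1]-y)<.02)).any() else None) for y in np.arange(.12,.45,.04)])
```

```text
[[0.4943, 0.0649, 0.012], [0.5401, -0.0714, 0.012], [0.46, -0.0996, 0.012], [0.413, 0.0397, 0.012]] [ 0.47682866 -0.01658818  0.012     ]
0.14377646369695632 -71.44878900921101
0.0849526526276311 -160.57639757999775
0.14703556049054115 108.64170554394386
0.085197711459358 17.229310787125335
scene corners [array([ 0.4565, -0.0986,  0.012 ]), array([0.4085, 0.0438, 0.012 ])]
top 0.008 498 lx [-0.0406 -0.0155  0.0475] ly+ [0.0015 0.033  0.0722] ly- [-0.0755 -0.0345 -0.0017]
   mean [0.4613 0.0176 0.0121]
   mean [ 0.4847 -0.0502  0.0119]
top 0.062 216 lx [-0.0182  0.0033  0.0247] ly+ [0.0443 0.063  0.1046] ly- [-0.1069 -0.066  -0.0478]
   mean [0.4536 0.0491 0.0665]
   mean [ 0.4997 -0.0829  0.0666]
top 0.071 118 lx [-0.0191  0.0022  0.0243] ly+ [0.0469 0.086  0.0957] ly- [-0.0981 -0.0864 -0.0482]
   mean [0.45   0.0636 0.074 ]
   mean [ 0.5007 -0.0939  0.0738]
machine [(np.float64(0.12), np.float64(0.675)), (np.float64(0.16), np.float64(1.13)), (np.float64(0.2), np.float64(0.722)), (np.float64(0.24), np.float64(1.131)), (np.float64(0.28), np.float64(1.131)), (np.float64(0.32), np.float
[... 285 characters left out ...]
 0.0122]
scene 0.062 283 lx [-0.021  -0.0001  0.0223] ly+ [0.0454 0.0647 0.1097] ly- [-0.1008 -0.0595 -0.0431]
   mean [0.449  0.0537 0.0667]
   mean [ 0.4945 -0.0764  0.067 ]
scene 0.071 130 lx [-0.0199  0.0017  0.0227] ly+ [0.0572 0.0897 0.1006] ly- [-0.0964 -0.0847 -0.0492]
   mean [0.447  0.0687 0.074 ]
   mean [ 0.5003 -0.0952  0.074 ]
machine [(np.float64(0.12), np.float64(0.669)), (np.float64(0.16), np.float64(1.123)), (np.float64(0.2), np.float64(0.716)), (np.float64(0.24), np.float64(1.124)), (np.float64(0.28), np.float64(1.124)), (np.float64(0.32), np.float64(0.554)), (np.float64(0.36), np.float64(0.554)), (np.float64(0.4), np.float64(0.554)), (np.float64(0.44), np.float64(0.553))]
```

The rows are not in the units I measure in: shifts go in shares of 0.75 m and turns go in shares of 90 degrees. I convert before sending: 0.3 m / 0.75 = 0.4, 0.25 m / 0.75 = 0.3333, -75 degrees / 90 = -0.8333.

```bash
echo '[0,0,0,-0.1111,0.08,-0.0533,0.0533,0,-0.2222,0.08,-0.1067,0.1067,0,-0.3333,0.08,-0.16,0.16,0,-0.4444,0.08,-0.2133,0.2133,0,-0.5556,0.08,-0.2667,0.2667,0,-0.6667,0.08,-0.2933,0.3333,0,-0.7778,0.08,-0.2933,0.4,0,-0.8333,0.08]' > path.dat && python3 -m pendant path.dat
```

```text
clock: 1.1
tool_pos: [0.3142, -0.2992, 0.2511]
orientation: [180.0, 0.0, -88.9]
force: [-0.5, 2.0, 0.5]
opening: 0.0798
gripper_force: 0.0
```

To row units: -0.42 m / 0.75 = -0.56, -0.138 m / 0.75 = -0.184.

```bash
echo '[-0.04,-0.0667,0,0,0.08,-0.0933,-0.12,0,0,0.08,-0.16,-0.184,0,0,0.08,-0.24,-0.184,0,0,0.08,-0.32,-0.184,0,0,0.08,-0.4,-0.184,0,0,0.08,-0.48,-0.184,0,0,0.08,-0.56,-0.184,0,0,0.08]' > path.dat && python3 -m pendant path.dat ; echo '[-0.0667,0,0.04,0,0.08,-0.1333,0,0.08,0,0.08,-0.1893,0,0.1333,0,0.08,-0.1893,0,0.1867,0,0.08,-0.1893,0,0.2133,0,0.08,-0.1893,0,0.2133,0,0.08]' > path.dat && python3 -m pendant path.dat
```

```text
clock: 2.1
tool_pos: [0.4453, 0.1229, 0.2517]
orientation: [-180.0, 0.0, -89.2]
force: [1.3, -0.2, 0.0]
opening: 0.08
gripper_force: 0.0
clock: 2.85
tool_pos: [0.4429, 0.262, 0.0899]
orientation: [179.8, -0.2, -89.2]
force: [0.6, -0.5, 0.2]
opening: 0.08
gripper_force: 0.0
```

To row units: 0.0635 m / 0.75 = 0.0847, -0.003 m / 0.75 = -0.004.

```bash
echo '[-0.004,0.002,0.04,0,0.08,-0.004,0.002,0.0667,0,0.08,-0.004,0.002,0.0847,0,0.08,-0.004,0.002,0.0847,0,0.08,-0.004,0.002,0.0847,0,0.055,-0.004,0.002,0.0847,0,0.055,-0.004,0.002,0.0847,0,0.055,-0.004,0.002,0.0847,0,0.055]' > path.dat && python3 -m pendant path.dat; echo '[0,0,0,0,0.05,0,0,0,0,0.05,0,0,-0.0133,0,0.05,0,0,-0.0533,0,0.05,0,0,-0.1067,0,0.05,0,0,-0.1467,0,0.05,0,0,-0.1467,0,0.05]' > path.dat && python3 -m pendant path.dat
python3 - <<'E'
from h import *
ims=[]
for n,p in(('top',(.441,.28,.1)),('scene',(.441,.28,.1))):
    s=snap(n); u,v=w2px(s,p).astype(int); ims.append(cv2.resize(s['frame'][v-40:v+40,u-50:u+50],None,fx=4,fy=4,interpolation=cv2.INTER_CUBIC)); print(n,u,v)
cv2.imwrite('pics/c.png',np.hstack(ims)[:,:,::-1])
E
```

```text
clock: 3.85
tool_pos: [0.4426, 0.2663, 0.0287]
orientation: [-180.0, 0.0, -89.2]
force: [-1.2, 0.1, 6.5]
opening: 0.0588
gripper_force: 30.0
clock: 4.72
tool_pos: [0.4433, 0.267, 0.141]
orientation: [-179.8, 0.2, -89.2]
force: [0.3, 0.4, -1.0]
opening: 0.0587
gripper_force: 30.0
top 182 225
scene 211 258
```

View pics/c.png

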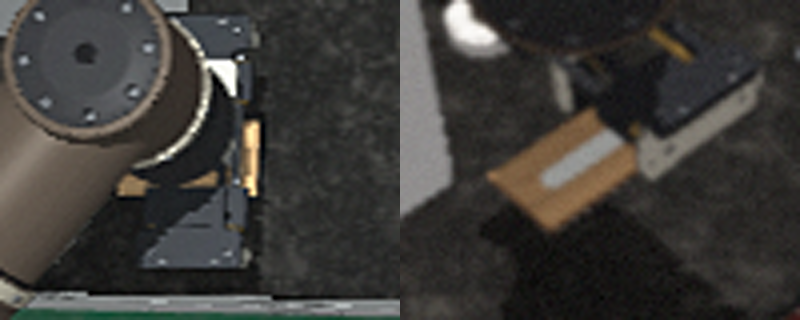

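The panel is gripped near its right end and hangs level. In the left half of the picture its right end shows at (252,158); in the right half its free end is at (520,200). Next I carry it over the right end block and tilt it by pressing its short overhang on the block's inner edge.

To row units: 0.333 m / 0.75 = 0.444, -0.044 m / 0.75 = -0.0587, -17.2 degrees / 90 = -0.1911.

```bash
echo '[0.0667,-0.0093,0,-0.0222,0.05,0.1333,-0.0187,0,-0.0444,0.05,0.2,-0.028,0,-0.0778,0.05,0.2667,-0.0373,0,-0.1111,0.05,0.3333,-0.0467,0,-0.1444,0.05,0.4,-0.0533,0,-0.1778,0.05,0.444,-0.0587,0.0133,-0.1911,0.05,0.444,-0.0587,0.0267,-0.1911,0.05]' > path.dat && python3 -m pendant path.dat; echo '[0,0,0,0,0.05,0,0,0,0,0.05]' > path.dat && python3 -m pendant path.dat
python3 - <<'E'
from h import *
print(status.get_obs()['tool_pos'],status.get_obs()['force'])
ims=[]
for n in('scene','top'):
    s=snap(n); u,v=w2px(s,(.475,-.016,.07)).astype(int); ims.append(cv2.resize(s['frame'][v-50:v+50,u-50:u+50],None,fx=4,fy=4,interpolation=cv2.INTER_CUBIC)); print(n,u,v)
cv2.imwrite('pics/d.png',np.hstack(ims)[:,:,::-1])
E
```

```text
clock: 5.82
tool_pos: [0.4901, -0.0685, 0.1165]
orientation: [179.9, 0.0, -72.2]
force: [-1.1, 0.5, -1.0]
opening: 0.0591
gripper_force: 30.0
clock: 6.08
tool_pos: [0.491, -0.0657, 0.1179]
orientation: [180.0, -0.0, -71.9]
force: [0.1, 0.4, 0.4]
opening: 0.059
gripper_force: 30.0
[ 0.49095132 -0.06573897  0.11790456] [0.06722191 0.39597331 0.38350437]
scene 285 204
top 273 218
```

View pics/d.png

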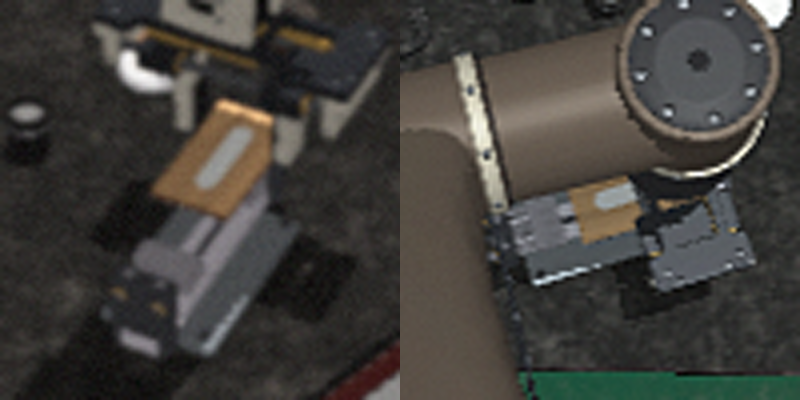

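The picture shows the panel held level. In the scene half its free (left) end runs from (152,190) to (222,218), above the rail and square to the holder.

```bash
python3 - <<'E'
from h import *
th=np.radians(18)
for n,c,pp,o in(('scene',(.4737,-.0133),((152,190),(222,218)),(235,154)),('top',(.476,-.0159),((573,183),(583,243)),(223-100,168))):
    s=load(n)
    P=np.array([px2w(s,o[0]+a/4-.4,o[1]+b/4-.4,z=.0953) for a,b in pp]); D=P[:,:2]-np.array(c)
    print(n,'lx',D@[np.cos(th),np.sin(th)],'ly',D@[-np.sin(th),np.cos(th)],[px2w(s,o[0]+a/4,o[1]+b/4+ (2 if n=="top" else -3))[2].round(4) for a,b in pp])
print('tcp local', [ (np.array([.49095,-.0657])-c)@np.array([[np.cos(th),-np.sin(th)],[np.sin(th),np.cos(th)]]) for c in((.4737,-.0133),(.476,-.0159))])
E
echo '[0,0,0.0107,0,0.05,0,0,0.016,0,0.05,0,0,0.0173,0,0.05,0,0,0.0187,0,0.05,0,0,0.0187,0,0.05]' > path.dat && python3 -m pendant path.dat
```

```text
scene lx [ 0.02782954 -0.02869514] ly [0.02514642 0.0278999 ] [np.float64(-0.0014), np.float64(0.0929)]
top lx [ 0.01955241 -0.03069274] ly [0.02014009 0.02660558] [np.float64(0.0951), np.float64(0.0183)]
tcp local [array([ 0.00021323, -0.0551659 ]), array([-0.00117075, -0.05198242])]
clock: 6.8
tool_pos: [0.4911, -0.0664, 0.1041]
orientation: [-180.0, -0.0, -72.0]
force: [-0.4, -0.2, -0.6]
opening: 0.059
gripper_force: 30.0
```

To row units: 0.001 m / 0.75 = 0.0013, 0.0005 m / 0.75 = 0.0007.

```bash
for i in 1 2 3; do echo '[0,0,0.0007,0,0.05,0,0,0.0013,0,0.05,0,0,0.0013,0,0.05]' > path.dat && python3 -m pendant path.dat | egrep 'tool_pos|^force'; done
```

```text
tool_pos: [0.491, -0.0664, 0.1031]
force: [-0.7, -0.3, -0.8]
tool_pos: [0.491, -0.0664, 0.1021]
force: [-0.2, 0.4, 0.2]
tool_pos: [0.4911, -0.0663, 0.1012]
force: [-1.7, 2.4, 4.5]
```

To row units: 0.0005 m / 0.75 = 0.0007.

```bash
echo '[0,0,0.0007,0,0.05,0,0,0.0007,0,0.05]' > path.dat && python3 -m pendant path.dat | egrep 'tool_pos|^force';echo '[0,0,0.0007,0,0.05,0,0,0.0007,0,0.05]' > path.dat && python3 -m pendant path.dat | egrep 'tool_pos|^force'
```

```text
tool_pos: [0.4911, -0.0663, 0.1008]
force: [-3.1, 3.1, 5.5]
tool_pos: [0.4911, -0.0662, 0.1004]
force: [-2.7, 3.6, 8.7]
```

```bash
cat >> h.py <<'E'
TH=np.radians(18); CC={'scene':np.array([.4737,-.0133]),'top':np.array([.476,-.0159])}
def panel(n='scene',zlo=.05,zhi=.13):
    """fit plane to orange panel pixels -> slope along holder y, z at ly=0, ly extent"""
    s=snap(n); v,u=np.mgrid[0:420,0:560]; d=s['z_map'];c=np.stack([(u-s['cx'])/f(s)*d,(v-s['cy'])/f(s)*d,d],-1); X=(c-s['t'])@s['R']
    D=X[...,:2]-CC[n]; lx=D@[np.cos(TH),np.sin(TH)]; ly=D@[-np.sin(TH),np.cos(TH)]
    h=cv2.cvtColor(s['frame'],cv2.COLOR_RGB2HSV)
    m=(d>0)&(abs(lx)<.032)&(abs(ly)<.1)&(X[...,2]>zlo)&(X[...,2]<zhi)&(h[...,0]<25)&(h[...,1]>70)&(h[...,2]>60)
    x,y,z=lx[m],ly[m],X[...,2][m]
    for _ in range(4):
        A=np.c_[x,y,np.ones_like(x)]; p=np.linalg.lstsq(A,z,rcond=None)[0]; r=abs(z-A@p); k=r<max(.002,2*np.median(r)); x,y,z=x[k],y[k],z[k]
    print(n,len(x),'slope deg x,y',np.degrees(np.arctan(p[:2])).round(2),'z0',p[2].round(4),'ly',np.percentile(y,[1,99]).round(4),'lx',np.percentile(x,[1,99]).round(4))
E
python3 -c "
from h import *
panel(); print(status.get_obs()['force'],status.get_obs()['moment'])"
```

```text
scene 288 slope deg x,y [-0.9  -4.73] z0 0.0721 ly [-0.0849  0.0959] lx [-0.031   0.0287]
[-2.67251192  3.94777456  7.35312077] [ 1.21619829  1.34822547 -0.0143741 ]
```

```bash
sed -i 's/abs(ly)<.1)/(ly>-.025)\&(ly<.06))/' h.py; python3 -c "
from h import *
panel();panel('top')"
```

```text
scene 149 slope deg x,y [-0.79 -4.2 ] z0 0.0724 ly [-0.0241  0.0252] lx [-0.0309  0.0279]
top 85 slope deg x,y [-1.45 -2.96] z0 0.072 ly [-0.0233  0.0239] lx [-0.0312  0.0142]
```

To row units: 0.0005 m / 0.75 = 0.0007, 0.0003 m / 0.75 = 0.0004.

```bash
for i in 1 2; do echo '[0,0,0.0004,0,0.05,0,0,0.0007,0,0.05]' > path.dat && python3 -m pendant path.dat | egrep 'tool_pos|^force'; done; python3 -c "
from h import *
panel();panel('top')"
```

```text
tool_pos: [0.491, -0.0662, 0.1]
force: [-4.2, 3.7, 9.0]
tool_pos: [0.4911, -0.0662, 0.0995]
force: [-2.6, 3.7, 9.0]
scene 133 slope deg x,y [-0.58 -5.73] z0 0.0694 ly [-0.0244  0.0237] lx [-0.0311  0.028 ]
top 94 slope deg x,y [ 3.86 -4.76] z0 0.0711 ly [-0.0237  0.0231] lx [-0.0305  0.013 ]
```

Force has levelled off at about 9 N and the panel is rotating. I'll keep going.

To row units: 0.0006 m / 0.75 = 0.0008, 0.0003 m / 0.75 = 0.0004.

```bash
for i in 1 2 3 ; do echo '[0,0,0.0004,0,0.05,0,0,0.0008,0,0.05]' > path.dat && python3 -m pendant path.dat | egrep 'tool_pos|^force'; done; python3 -c "
from h import *
panel();panel('top')"
```

```text
tool_pos: [0.4911, -0.0663, 0.0989]
force: [-4.6, 4.5, 7.9]
tool_pos: [0.4911, -0.0663, 0.0983]
force: [-3.1, 2.6, 7.9]
tool_pos: [0.4911, -0.0663, 0.098]
force: [-6.8, 5.2, 15.2]
scene 133 slope deg x,y [-0.56 -8.69] z0 0.0664 ly [-0.0247  0.0231] lx [-0.0307  0.0283]
top 84 slope deg x,y [ 0.36 -9.7 ] z0 0.0666 ly [-0.0237  0.022 ] lx [-0.0302  0.0141]
```

To row units: -0.016 m / 0.75 = -0.0213, -0.01 m / 0.75 = -0.0133.

```bash
echo '[0,0,-0.004,0,0.05,0,0,-0.008,0,0.05,-0.0067,0,-0.008,0,0.05,-0.0133,0,-0.008,0,0.05,-0.0213,0,-0.008,0,0.05,-0.0213,0,-0.008,0,0.05,-0.0213,0,-0.008,0,0.05]' > path.dat && python3 -m pendant path.dat; python3 -c "
from h import *
panel();panel('top')
s=load('scene');u,v=w2px(s,(.47,-.01,.06)).astype(int);cv2.imwrite('pics/e.png',cv2.resize(s['frame'][v-45:v+45,u-50:u+50],None,fx=6,fy=6,interpolation=cv2.INTER_CUBIC)[:,:,::-1])"
```

```text
clock: 10.9
tool_pos: [0.4861, -0.0511, 0.1033]
orientation: [180.0, -0.0, -72.0]
force: [0.1, 0.0, -0.6]
opening: 0.0589
gripper_force: 30.0
scene 171 slope deg x,y [-0.32 -4.92] z0 0.0776 ly [-0.0236  0.0416] lx [-0.0309  0.0276]
top 68 slope deg x,y [-1.52 -5.9 ] z0 0.077 ly [-0.0086  0.0397] lx [-0.03    0.0092]
```

View pics/e.png

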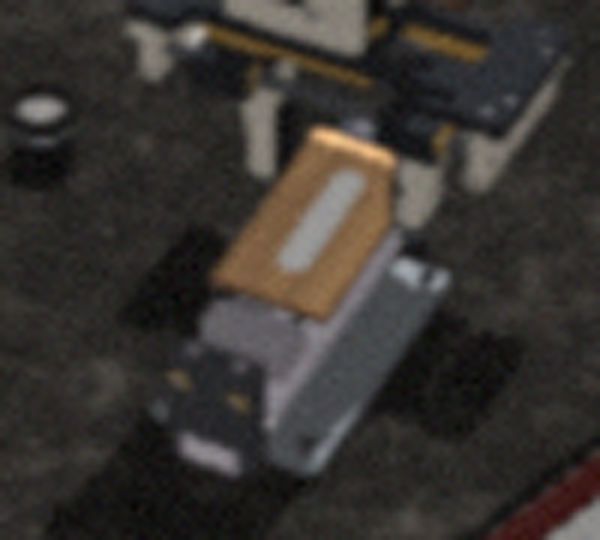

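The picture shows the panel's free end at (212,285)–(335,318), over the rail just short of the left jaw's lip, with the right end above the right jaw. The tilt has sprung back to about 5°. I'll set the right end on its lip and release, so the left end settles gently onto the ledge.

To row units: 0.005 m / 0.75 = 0.0067, 0.003 m / 0.75 = 0.004.

```bash
echo '[0.0013,0,0.004,0,0.05,0.0013,0,0.0067,0,0.05,0.0013,0,0.0067,0,0.05]' > path.dat && python3 -m pendant path.dat| egrep 'tool_pos|^force'; echo '[0,0,0.0007,0,0.05,0,0,0.0013,0,0.05]' > path.dat && python3 -m pendant path.dat| egrep 'tool_pos|^force';python3 -c "
from h import *
panel();panel('top')"
```

```text
tool_pos: [0.4862, -0.0523, 0.098]
force: [-0.4, -0.4, -0.5]
tool_pos: [0.4864, -0.0521, 0.0973]
force: [0.6, -0.1, -1.6]
scene 179 slope deg x,y [ 0.2 -5. ] z0 0.0714 ly [-0.0241  0.0398] lx [-0.0311  0.028 ]
top 83 slope deg x,y [-0.48 -7.09] z0 0.0711 ly [-0.0095  0.0385] lx [-0.0307  0.009 ]
```

To row units: 0.0004 m / 0.75 = 0.0005.

```bash
for i in 1 2 ; do echo '[0,0,0.0005,0,0.05,0,0,0.0005,0,0.05]' > path.dat && python3 -m pendant path.dat| egrep 'tool_pos|^force'; done
```

```text
tool_pos: [0.4863, -0.0521, 0.0969]
force: [-0.4, 0.2, -0.1]
tool_pos: [0.4864, -0.0521, 0.0964]
force: [1.2, -0.7, -0.9]
```

To row units: 0.0005 m / 0.75 = 0.0007.

```bash
for i in 1 2 3 ; do echo '[0,0,0.0007,0,0.05,0,0,0.0007,0,0.05]' > path.dat && python3 -m pendant path.dat| egrep 'tool_pos|^force'; done;python3 -c "
from h import *
panel();panel('top')"
```

```text
tool_pos: [0.4864, -0.0521, 0.0962]
force: [-1.1, 0.6, 2.9]
tool_pos: [0.4865, -0.0521, 0.096]
force: [-2.9, 0.7, 6.5]
tool_pos: [0.4865, -0.0521, 0.0958]
force: [-4.2, 1.5, 11.9]
scene 175 slope deg x,y [-1.41 -6.84] z0 0.0688 ly [-0.0244  0.0389] lx [-0.0312  0.0283]
top 79 slope deg x,y [-2.16 -6.58] z0 0.0679 ly [-0.0095  0.0378] lx [-0.0306  0.0097]
```

The rows are not in the units I measure in: shifts go in shares of 0.75 m and turns go in shares of 90 degrees. I convert before sending: -0.0006 m / 0.75 = -0.0008, -0.0004 m / 0.75 = -0.0005.

```bash
echo '[0,0,-0.0005,0,0.05,0,0,-0.0008,0,0.05,0,0,-0.0008,0,0.06,0,0,-0.0008,0,0.063,0,0,-0.0008,0,0.068,0,0,-0.0008,0,0.074,0,0,-0.0008,0,0.074,0,0,-0.0008,0,0.074]' > path.dat && python3 -m pendant path.dat;python3 -c "
from h import *
panel();panel('top')
ims=[]
for n in('scene','top'):
    s=load(n); u,v=w2px(s,(.475,-.016,.06)).astype(int); ims.append(cv2.resize(s['frame'][v-45:v+45,u-45:u+45],None,fx=4.4,fy=4.4,interpolation=cv2.INTER_CUBIC)); print(n,u,v)
cv2.imwrite('pics/f.png',np.hstack(ims)[:,:,::-1])"
```

```text
clock: 14.08
tool_pos: [0.4864, -0.0521, 0.0955]
orientation: [180.0, -0.0, -72.0]
force: [-0.3, 0.6, -0.3]
opening: 0.0744
gripper_force: 0.0
scene 161 slope deg x,y [-0.21 -9.16] z0 0.0667 ly [-0.0242  0.0369] lx [-0.0311  0.0272]
top 69 slope deg x,y [  1.48 -11.52] z0 0.0671 ly [-0.0108  0.0387] lx [-0.0306  0.0109]
scene 285 207
top 273 219
```

View pics/f.png

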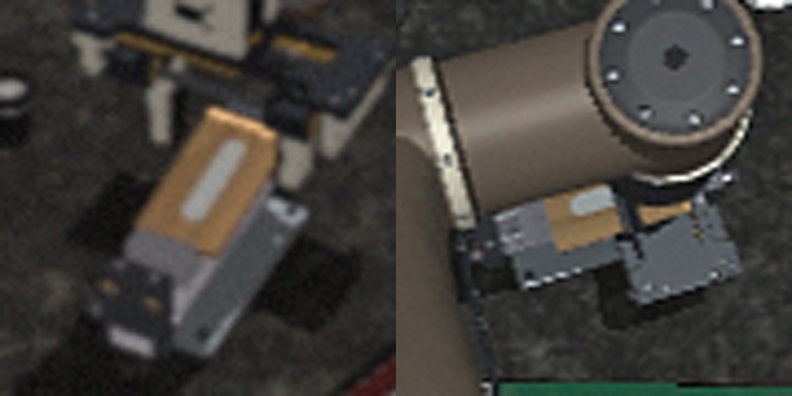

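The picture shows the panel released: its left end lies on the left ledge just short of the lip, at scene crop (135,228)–(215,255), and its right end rests on the right lip. The tilt is about 9°. Next I regrip deeper and slide it under the left lip.

To row units: 0.008 m / 0.75 = 0.0107, 0.004 m / 0.75 = 0.0053.

```bash
echo '[0,0,0.0053,0,0.074,0,0,0.0107,0,0.074,0,0,0.0107,0,0.074,0,0,0.0107,0,0.06,0,0,0.0107,0,0.055,0,0,0.0107,0,0.05,0,0,0.0107,0,0.05,0,0,0.0107,0,0.05]' > path.dat && python3 -m pendant path.dat; for i in 1 2 3 ; do echo '[-0.0013,0,0,0,0.05,-0.0027,0,0,0,0.05,-0.0027,0,0,0,0.05]' > path.dat && python3 -m pendant path.dat| egrep 'tool_pos|^force'; done
```

```text
clock: 15.18
tool_pos: [0.4864, -0.0521, 0.0876]
orientation: [-180.0, -0.0, -72.0]
force: [0.3, -0.4, 0.2]
opening: 0.0594
gripper_force: 30.0
tool_pos: [0.4857, -0.0502, 0.0875]
force: [0.2, 0.2, -0.7]
tool_pos: [0.4851, -0.0482, 0.0876]
force: [1.3, -1.0, -0.3]
tool_pos: [0.4845, -0.0463, 0.0876]
force: [0.3, 0.1, -0.7]
```

To row units: -0.0015 m / 0.75 = -0.002, -0.001 m / 0.75 = -0.0013.

```bash
for i in 1 2 3 ; do echo '[-0.0013,0,0,0,0.05,-0.002,0,0,0,0.05,-0.002,0,0,0,0.05]' > path.dat && python3 -m pendant path.dat| egrep 'tool_pos|^force'; done; python3 -c "
from h import *
panel();panel('top')"
```

```text
tool_pos: [0.484, -0.045, 0.0876]
force: [-0.2, -0.1, -0.6]
tool_pos: [0.4836, -0.0435, 0.0876]
force: [-1.3, -0.1, -1.2]
tool_pos: [0.4831, -0.0421, 0.0876]
force: [0.4, 0.7, 0.0]
scene 171 slope deg x,y [-0.03 -9.22] z0 0.0683 ly [-0.0248  0.0472] lx [-0.0314  0.028 ]
top 57 slope deg x,y [  4.27 -11.89] z0 0.069 ly [-0.0225  0.0476] lx [-0.0304  0.0019]
```

To row units: -0.001 m / 0.75 = -0.0013, -0.0005 m / 0.75 = -0.0007.

```bash
for i in 1 2 3 4; do echo '[-0.0007,0,0,0,0.05,-0.0013,0,0,0,0.05,-0.0013,0,0,0,0.05]' > path.dat && python3 -m pendant path.dat| egrep 'tool_pos|^force'; done; python3 -c "
from h import *
panel();panel('top')"
```

```text
tool_pos: [0.4829, -0.0414, 0.0877]
force: [1.5, -2.6, 0.3]
tool_pos: [0.4825, -0.0403, 0.0876]
force: [1.0, -2.9, 0.5]
tool_pos: [0.4822, -0.0393, 0.0876]
force: [0.8, -3.3, 0.2]
tool_pos: [0.4819, -0.0383, 0.0876]
force: [0.7, -3.4, -0.4]
scene 173 slope deg x,y [ 0.64 -9.58] z0 0.0694 ly [-0.0236  0.0508] lx [-0.0315  0.0278]
top 53 slope deg x,y [ 0.77 -8.18] z0 0.0685 ly [-0.0217  0.0509] lx [-0.0304  0.0049]
```

To row units: -0.002 m / 0.75 = -0.0027, -0.001 m / 0.75 = -0.0013.

```bash
for i in 1 2 3 4; do echo '[-0.0013,0,0,0,0.05,-0.0027,0,0,0,0.05,-0.0027,0,0,0,0.05]' > path.dat && python3 -m pendant path.dat| egrep 'tool_pos|^force'; done; python3 -c "
from h import *
panel();panel('top')"
```

```text
tool_pos: [0.4813, -0.0364, 0.0876]
force: [1.4, -4.4, 0.6]
tool_pos: [0.4806, -0.0345, 0.0876]
force: [1.5, -4.6, -0.4]
tool_pos: [0.48, -0.0327, 0.0876]
force: [1.9, -5.6, 0.1]
tool_pos: [0.4794, -0.0309, 0.0876]
force: [2.2, -6.0, -0.0]
scene 206 slope deg x,y [-0.47 -9.18] z0 0.0703 ly [-0.0236  0.0567] lx [-0.0315  0.0282]
top 80 slope deg x,y [-6.3  -6.99] z0 0.0665 ly [-0.0108  0.0581] lx [-0.031   0.0034]
```

To row units: -0.0008 m / 0.75 = -0.0011, -0.0004 m / 0.75 = -0.0005.

```bash
for i in 1 2 3 4; do echo '[-0.0005,0,0,0,0.05,-0.0011,0,0,0,0.05,-0.0011,0,0,0,0.05]' > path.dat && python3 -m pendant path.dat| egrep 'tool_pos|^force'; done
```

```text
tool_pos: [0.4792, -0.0302, 0.0876]
force: [1.2, -6.4, 0.6]
tool_pos: [0.4789, -0.0295, 0.0876]
force: [2.0, -6.0, 0.3]
tool_pos: [0.4787, -0.0287, 0.0876]
force: [2.6, -7.7, 0.2]
tool_pos: [0.4785, -0.028, 0.0876]
force: [1.2, -7.3, 0.2]
```

To row units: -0.0003 m / 0.75 = -0.0004, -0.0002 m / 0.75 = -0.0003.

```bash
for i in 1 2 3 ; do echo '[-0.0003,0,0,0,0.05,-0.0004,0,0,0,0.05,-0.0004,0,0,0,0.05]' > path.dat && python3 -m pendant path.dat| egrep 'tool_pos|^force'; done
```

```text
tool_pos: [0.4784, -0.0278, 0.0876]
force: [2.4, -6.7, 0.4]
tool_pos: [0.4783, -0.0274, 0.0876]
force: [1.8, -6.8, 1.1]
tool_pos: [0.4782, -0.0272, 0.0876]
force: [2.8, -7.6, 0.6]
```

To row units: -0.0003 m / 0.75 = -0.0004, -0.0002 m / 0.75 = -0.0003.

```bash
for i in 1 2 3 ; do echo '[-0.0003,0,0,0,0.05,-0.0004,0,0,0,0.05,-0.0004,0,0,0,0.05]' > path.dat && python3 -m pendant path.dat| egrep 'tool_pos|^force'; done;python3 -c "
from h import *
panel();panel('top')
ims=[]
for n in('scene','top'):
    s=load(n); u,v=w2px(s,(.475,-.016,.06)).astype(int); ims.append(cv2.resize(s['frame'][v-45:v+45,u-45:u+45],None,fx=4.4,fy=4.4,interpolation=cv2.INTER_CUBIC)); print(n,u,v)
cv2.imwrite('pics/g.png',np.hstack(ims)[:,:,::-1])"
```

```text
tool_pos: [0.4781, -0.0269, 0.0877]
force: [1.4, -7.5, 0.4]
tool_pos: [0.4781, -0.0268, 0.0877]
force: [3.0, -9.0, 1.1]
tool_pos: [0.4781, -0.0267, 0.0878]
force: [3.1, -9.9, 1.0]
scene 223 slope deg x,y [ 0.03 -8.99] z0 0.0707 ly [-0.0243  0.0589] lx [-0.031   0.0288]
top 54 slope deg x,y [-1.95 -8.1 ] z0 0.0694 ly [-0.0143  0.0583] lx [-0.0314  0.0004]
scene 285 207
top 273 219
```

View pics/g.png

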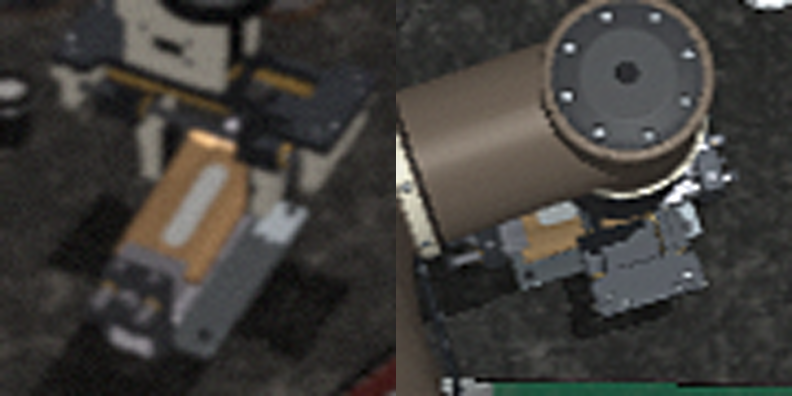

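The picture shows the left end tucked under the left jaw's lip (scene half, about (115,250)–(185,280)), with that jaw close to its block. The right end stands clear above the right jaw. The force rise marks the stop, so I lower now, easing off slightly.

To row units: 0.0003 m / 0.75 = 0.0004.

```bash
echo '[0.0004,0,0,0,0.05,0.0004,0,0,0,0.05]' > path.dat && python3 -m pendant path.dat| egrep 'tool_pos|^force'; for i in 1 2 3 ; do echo '[0,0,0.0007,0,0.05,0,0,0.0013,0,0.05,0,0,0.0013,0,0.05]' > path.dat && python3 -m pendant path.dat| egrep 'tool_pos|^force'; done;python3 -c "
from h import *
panel()"
```

```text
tool_pos: [0.478, -0.0268, 0.0877]
force: [2.7, -8.0, -0.6]
tool_pos: [0.4781, -0.0268, 0.0868]
force: [2.6, -8.6, 1.8]
tool_pos: [0.4782, -0.0269, 0.0859]
force: [2.2, -9.0, 1.6]
tool_pos: [0.4783, -0.027, 0.085]
force: [2.5, -10.3, 3.8]
scene 236 slope deg x,y [-0.27 -7.3 ] z0 0.0685 ly [-0.0233  0.0541] lx [-0.0312  0.0287]
```

To row units: 0.0006 m / 0.75 = 0.0008, 0.0003 m / 0.75 = 0.0004.

```bash
for i in 1 2 3 ; do echo '[0.0001,0,0.0004,0,0.05,0.0001,0,0.0008,0,0.05,0.0001,0,0.0008,0,0.05]' > path.dat && python3 -m pendant path.dat| egrep 'tool_pos|^force'; done;python3 -c "
from h import *
panel()"
```

```text
tool_pos: [0.4783, -0.027, 0.0844]
force: [1.4, -10.7, 4.1]
tool_pos: [0.4783, -0.027, 0.0838]
force: [2.8, -9.8, 3.7]
tool_pos: [0.4783, -0.0271, 0.0832]
force: [1.9, -9.1, 3.3]
scene 211 slope deg x,y [ 0.32 -6.46] z0 0.0673 ly [-0.0227  0.0583] lx [-0.0309  0.0287]
```

To row units: 0.001 m / 0.75 = 0.0013, 0.0005 m / 0.75 = 0.0007.

```bash
for i in 1 2 3 4 5; do echo '[0,0,0.0007,0,0.05,0,0,0.0013,0,0.05,0,0,0.0013,0,0.05]' > path.dat && python3 -m pendant path.dat| egrep 'tool_pos|^force'; done;python3 -c "
from h import *
panel()"
```

```text
tool_pos: [0.4784, -0.027, 0.0822]
force: [1.8, -8.1, 4.0]
tool_pos: [0.4784, -0.027, 0.0812]
force: [2.8, -9.1, 3.4]
tool_pos: [0.4785, -0.027, 0.0802]
force: [1.7, -9.2, 3.7]
tool_pos: [0.4785, -0.027, 0.0792]
force: [2.9, -9.4, 3.0]
tool_pos: [0.4785, -0.0269, 0.0782]
force: [1.7, -9.1, 2.8]
scene 192 slope deg x,y [ 0.15 -2.24] z0 0.0628 ly [-0.0239  0.0557] lx [-0.0308  0.0289]
```

To row units: 0.0005 m / 0.75 = 0.0007, 0.0003 m / 0.75 = 0.0004.

```bash
for i in 1 2 3 4; do echo '[0,0,0.0004,0,0.05,0,0,0.0007,0,0.05,0,0,0.0007,0,0.05]' > path.dat && python3 -m pendant path.dat| egrep 'tool_pos|^force'; done;python3 -c "
from h import *
panel()"
```

```text
tool_pos: [0.4785, -0.0269, 0.0777]
force: [2.3, -9.5, 3.1]
tool_pos: [0.4785, -0.0269, 0.0772]
force: [2.9, -9.2, 3.5]
tool_pos: [0.4786, -0.0269, 0.0767]
force: [1.7, -8.4, 3.7]
tool_pos: [0.4785, -0.0269, 0.0762]
force: [2.0, -7.9, 2.7]
scene 188 slope deg x,y [ 0.32 -0.34] z0 0.0609 ly [-0.0228  0.0562] lx [-0.0316  0.0292]
```

To row units: 0.002 m / 0.75 = 0.0027, 0.001 m / 0.75 = 0.0013.

```bash
for i in 1 2 3; do echo '[0.0013,0,0,0,0.05,0.0027,0,0,0,0.05,0.0027,0,0,0,0.05]' > path.dat && python3 -m pendant path.dat| egrep 'tool_pos|^force'; done;python3 -c "
from h import *
panel()"
```

```text
tool_pos: [0.4791, -0.0287, 0.0761]
force: [2.3, -6.6, 3.2]
tool_pos: [0.4797, -0.0305, 0.0761]
force: [2.3, -6.8, 3.4]
tool_pos: [0.4803, -0.0324, 0.0761]
force: [1.7, -5.4, 3.0]
scene 176 slope deg x,y [-0.09 -0.42] z0 0.0611 ly [-0.0242  0.0568] lx [-0.0316  0.0288]
```

To row units: 0.001 m / 0.75 = 0.0013, 0.0005 m / 0.75 = 0.0007.

```bash
for i in 1 2 3 4 5; do echo '[0.0007,0,0,0,0.05,0.0013,0,0,0,0.05,0.0013,0,0,0,0.05]' > path.dat && python3 -m pendant path.dat| egrep 'tool_pos|^force'; done;python3 -c "
from h import *
panel()"
```

```text
tool_pos: [0.4807, -0.0332, 0.0761]
force: [1.3, -5.2, 3.7]
tool_pos: [0.4809, -0.0339, 0.0761]
force: [0.1, -3.1, 5.8]
tool_pos: [0.4812, -0.0348, 0.076]
force: [0.4, -1.9, 5.6]
tool_pos: [0.4815, -0.0357, 0.0761]
force: [0.3, -1.7, 5.4]
tool_pos: [0.4818, -0.0366, 0.0761]
force: [0.4, -0.5, 6.7]
scene 159 slope deg x,y [0.01 0.85] z0 0.0611 ly [-0.0223  0.053 ] lx [-0.0316  0.028 ]
```

To row units: 0.001 m / 0.75 = 0.0013, -0.0005 m / 0.75 = -0.0007.

```bash
echo '[0.0007,0,0,0,0.05,0.0013,0,0,0,0.05,0.0013,0,-0.0007,0,0.05,0.0013,0,-0.0007,0,0.05]' > path.dat && python3 -m pendant path.dat| egrep 'tool_pos|^force'; echo '[0,0,0,0,0.06,0,0,0,0,0.063,0,0,0,0,0.068,0,0,0,0,0.074,0,0,0,0,0.08,0,0,0,0,0.08,0,0,-0.0133,0,0.08,0,0,-0.0267,0,0.08]' > path.dat && python3 -m pendant path.dat; echo '[0,0,-0.0667,0,0.08,0,0,-0.1333,0,0.08,0.08,0,-0.1333,0,0.08,0.16,0,-0.1333,0,0.08,0.24,0,-0.1333,0,0.08,0.32,0,-0.1333,0,0.08,0.32,0,-0.1333,0,0.08]' > path.dat && python3 -m pendant path.dat
python3 -c "
from h import *
for n in('scene','top'): panel(n)
ims=[]
for n in('scene','top'):
    s=load(n); u,v=w2px(s,(.475,-.016,.06)).astype(int); ims.append(cv2.resize(s['frame'][v-35:v+35,u-35:u+35],None,fx=5.6,fy=5.6,interpolation=cv2.INTER_CUBIC)); print(n,u,v)
cv2.imwrite('pics/h.png',np.hstack(ims)[:,:,::-1])"
```

```text
tool_pos: [0.482, -0.0375, 0.0762]
force: [1.1, 1.5, 1.4]
clock: 35.25
tool_pos: [0.4819, -0.0379, 0.0971]
orientation: [-180.0, -0.0, -72.0]
force: [-0.3, 0.7, -0.4]
opening: 0.0799
gripper_force: 0.0
clock: 36.12
tool_pos: [0.5563, -0.2699, 0.1962]
orientation: [180.0, -0.0, -72.2]
force: [-0.3, 1.0, -0.5]
opening: 0.08
gripper_force: 0.0
scene 206 slope deg x,y [-1.02  0.89] z0 0.0608 ly [-0.0235  0.0513] lx [-0.0315  0.0289]
top 73 slope deg x,y [-0.4   0.14] z0 0.06 ly [0.0017 0.0528] lx [-0.03    0.0285]
scene 285 207
top 273 219
```

View pics/h.png

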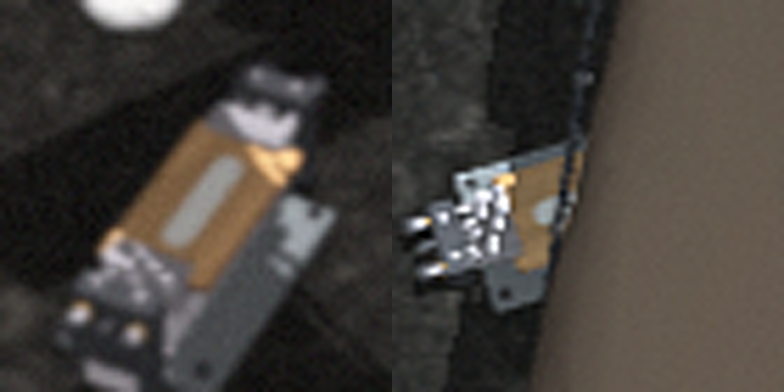

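The picture shows the panel under both lips and square. Its visible corners are at (105,240), (205,290), (300,155) and (205,125) in the scene half. One numeric check of the centring, then I hand in.

```bash
sed -i 's/(ly>-.025)&(ly<.06)/(ly>-.07)\&(ly<.07)/' h.py; python3 -c "
from h import *
panel()
s=load('scene')
o=(285-35,207-35)
# panel corners (6mm top z .061) and block tops
for a,b in((105,240),(205,290),(300,155),(205,122)):
    D=px2w(s,o[0]+a/5.6-.4,o[1]+b/5.6-.4,z=.061)[:2]-CC['scene']; print((D@[np.cos(TH),np.sin(TH)]).round(4),(D@[-np.sin(TH),np.cos(TH)]).round(4))
"
```

```text
scene 246 slope deg x,y [0.64 0.02] z0 0.0615 ly [-0.0536  0.0526] lx [-0.0307  0.0282]
0.0299 0.0471
-0.0311 0.0554
-0.0291 -0.0567
0.0265 -0.0567
```

Visible extents are -53.6 to +52.6 mm, so the panel is centred and level.

```bash
python3 -c "
from plant import job
print(job.close_job())"
```

```text
the job is handed in; nothing more can be done
None
```

The panel is in the spring holder, worn side up: the last camera check showed it under both lips, level to about 1° and centred to about 0.5 mm. I handed the job in at about 36 s; no verdict was returned.

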